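# Draw the heat diffuser from under the stacked dishes and lay it on the burner

## Robot

A 6-joint arm with a two-finger parallel gripper is mounted at the origin on the work surface. World frame = base frame: x ahead of the robot, y to its left, z up, the work surface at z = 0. Lengths are in m, angles in degrees, forces in N, time in s.
With the tool pointing down it reaches from about 0.4 to 0.825 m from the base axis. Payload 7 kg.
Tool frame: the origin (TCP) lies midway between the tips of the shut fingers; the grasp point (between the pads) lies 19 mm behind it; z points along the fingers, y is the line along which they close (so a half turn about z gives the same grasp; the last joint's range is limited). The gripper opens to 85 mm and grips with 20 to 120 N. Pads are 22 mm wide; open, the fingers measure 114 mm over their backs; the gripper's body (76 mm by 85 mm) begins 54 mm behind the grasp point. The pads swing forward as they close: fully open they stand 13 mm farther back than shut.
Start: joints at [-59.295, 20.546, 0.682, 0, -70.136, -16.507], TCP at [0.166, -0.654, 0.231] pointing down, gripper open.
Joint ranges: [-176.03, 176.03], [-82.01, 121.73], [-58.28, 71.71], [-173.87, 95.51], [-174.79, -0.11], [-173.66, 173.66]. Speed limits (degrees/s): [136.94, 136.94, 172.46, 180, 180, 180].

## Interface

Orientations are given as [roll, pitch, yaw] about the fixed x, y, z axes, in that order (R = Rz(yaw) Ry(pitch) Rx(roll)).
In Python, from plant import telemetry, optics, env, models gives the robot as it stands.
- The arm moves only by the tool servo_tool, never from a script. Its arguments are lists of equal length, an entry for each row: "offset": the shift along the world's x, y, z in m, a list of three; "twist": the turn, a rotation vector about the world's x, y, z in degrees, a list of three; "hand": the finger opening in m, from 0 to 0.0854. In form: {"offset": [[x, y, z], ...], "twist": [[rx, ry, rz], ...], "hand": [hand, ...]}. A call has 1 to 12 rows; each row shifts and turns the commanded pose from where the row before left it; what a row does not reach is not made up. A row lasts 1/10 s, in which the tool goes at most 50 mm and 8.59 degrees, less where a joint would pass 70% of its speed; a pose out of reach is approached as far as the arm can. A call with a gripper value outside its range is refused whole. The fingers move at their own pace and stop on an object; "grip_force" is the grip in N (left out, the last holds). Time passes only in rows, so rows that do not move let the fingers close. It gives the time, the measured TCP pose, the force, the opening and the grip force at its end, in the units of the state.
- telemetry.get_obs(): the state, without advancing time (a new reading comes with each control period).
- optics.grab_frame(name): name is "scene" or "top"; returns a dict with "frame" (420x560x3 uint8, red, green, blue), "vertical_fov" (degrees; the focal length in pixels is half the picture's height over the tangent of half this angle, whatever the lens; pixels are square), "cx", "cy" (the principal point, pixels), "k1" (the pictures are not rectified: a ray, as slopes to the right and down, at radius r is drawn at 1 + k1 r^2 times it, then the intrinsics apply), "T" (4x4, takes a point from camera to world coordinates). Camera axes: x right, y down, z forward; pixel columns grow to the right and rows downward; lengths in m; the calibration is good to about 2 mm. A picture is of the moment at which its call begins. There is no depth.
- env.job_done(): hands the job in; it is judged then, once.
Trained networks look in a picture, given as the dict that the camera call returned (one of the last four; its "shot" number tells which), for a name from the list of things; names that differ only in an ending like _2 or _b are one class to them, and where a whole thing is asked for, a point or a joint stands for the part that bears it (a point fixed in the world has none). Each returns a list of dicts, best first, with "p" (0 to 1); they miss things now and then, are a little off and sometimes report something else, mostly with a low value. They report only what shows in the picture. A call takes as long as a camera call. They do not tell look-alikes from the thing itself.
- models.search_frame(picture, query): "rect" ([left, top, right, bottom] in pixels, round what is visible of it).
- models.cut_out(picture, query): "pixels" (420x560 bool, what is visible of it) and "rect" ([left, top, right, bottom] in pixels, round what is visible of it).
The state is a dict: "t": time; "q": joint angles; "joint_velocities": joint speeds; "joint_efforts": joint torques, N m; "tool_pos": TCP position; "tool_rot": TCP orientation; "wrist_force": force on the tool from outside, world axes, zero at the start; "torque": the same for the moment, N m; "width": finger opening in m; "grasp_force": force on a finger pad.
Only numpy, scipy, OpenCV 4.12 (cv2) and the standard library are available. Lean on these libraries where they do the work, as an engineer would, in place of code of your own. Each camera call takes 0.05 s, during which the arm holds its last target. There are 200 camera calls.

## Task

The flat heat diffuser is lying at the bottom of the dish rack, under the stack of dishes and the cup. Draw it out by its handle, slowly and without forcing it against the rack's posts, so that the dishes and the cup come down onto the rack still stacked upright and untouched, then lay it gently, flat and centred, on the pan support over the front burner, the one nearest the knobs.

Things in the scene. Friction and masses are not known exactly. Their poses are not given: they have to be found in the camera images.
- diffuser: Square aluminium heat diffuser, 100 x 100 mm, 5 mm thick, about 170 g; origin at the centre of its underside, z up. A flat strip handle 18 mm wide runs along its own -x: 0.6 to 4.6 mm high up to 89 mm out, then stepping up to a straight grip 11 to 17 mm above the underside, from 100 to 162 mm. At the start it lies on the rack's lining (6 mm above the counter) under the dishes.
- diffuser_grip (a point): Point in the middle of the diffuser's raised grip, 134 mm from the plate's centre and 14 mm above its underside; axes as the diffuser.
- rack: Fixed steel rack, base 205 x 200 mm; origin on the counter, front towards its -x, smooth plastic lining on top (z 6 mm). Round posts, 6 mm thick, 153 mm tall: two at the rear; two in front, at x = -74 mm, a pair 103 mm apart inside, on a clamped bar that may be set up to 20 mm to either side (y) of the middle. Where is not measured: feel for it. The diffuser passes between them with 1.5 mm each side; they hold the dishes back.
- hob: Fixed two-burner gas hob, steel, 510 x 300 mm; origin on the counter under its centre; x runs from the knobs (the edge nearest the robot) to the back. Cast-iron pan supports 50 mm high, the front one over x = -203 to 13 mm, y = -126 to 126 mm, with four bars towards the middle.
- burner (a point): Centre of the front burner (the one nearest the knobs) at the height of the pan support's top, 50 mm above the counter. The other burner, 230 mm farther back, carries the moka pot.
- dish_low: Lowest of three round stoneware dishes, 160 mm across, 18 mm high, about 250 g, foot 110 mm across and 5 mm high; origin at the centre of its underside. It stands on the diffuser and ends on the lining. With this stack on it, sliding the diffuser takes about 3 to 6 N.
- dish_mid: Second dish, the same kind, standing 12 mm above the lowest, its foot inside that one's rim.
- dish_top: Third dish, the same kind, standing 12 mm above the second.
- cup: Red ceramic espresso cup, 62 mm across, 54 mm high, 110 g, standing in the top dish, handle at any angle; origin at the centre of its underside. The stack with the cup is 101 mm above the counter at first.
- moka: Aluminium moka pot, 177 mm high, 88 mm across, handle reaching 90 mm to its -x, on the back burner. Stays there. Origin at the centre of its underside.
- sugar_tin: Square stainless steel sugar tin with hinged lid, 94 mm wide, 97 mm high. Stays. Origin at the centre of its underside.
- glass_jar: Glass jar with steel lid, 84 mm across, 135 mm high. Stays. Origin at the centre of its underside.
- spoon_rest: Wooden spoon rest, 96 mm round, 16 mm high, with a stub handle reaching 112 mm along its -x. Stays. Origin at the centre of its underside.
Not all that is in view belongs to the job. Leave any green look-alike of the cup alone.

How it is judged:
By the outcome, as a careful person would: the job done as asked, in the order asked, and still so for the second after the job is handed in, with the robot touching nothing.
It also fails if it takes over 72 s, if anything falls off the work surface, if the arm or the gripper's body presses on something with over 40 N, if the wrist force passes 120 N, or if a joint passes its speed limit or range.

## Working session

There is one attempt and no reset: what is moved stays moved. The work goes in short steps, Python scripts to look and compute and a tool call to move; the robot and the scene stay as the last step left them, time stands still between calls to the robot, and variables do not carry over. Pictures are saved under pics/ and viewed, at most 10 in all, crops included, and the job is handed in when it is done.

Besides the shell and the picture viewer there is one more tool, called after "Emit:" as name(argument=value, ...), one argument or row to a line, values as JSON. servo_tool: Moves the arm, as the interface text tells. Its arguments: {"type":"object","properties":{"offset":{"type":"array"},"twist":{"type":"array"},"hand":{"type":"array"},"grip_force":{"type":"number"}},"required":["offset","twist","hand"]}

```bash
mkdir -p pics; ls; cat > h.py <<'E'
import numpy as np, cv2
from plant import telemetry, optics, env, models
def cam(f):
    h=420; fl=h/2/np.tan(np.radians(f["vertical_fov"])/2)
    return fl,np.array([[fl,0,f["cx"]],[0,fl,f["cy"]],[0,0,1.]]),np.array([f["k1"],0,0,0,0.])
def ray(f,uv):
    fl,K,D=cam(f); p=cv2.undistortPoints(np.array(uv,float).reshape(-1,1,2),K,D)[:,0]
    T=np.array(f["T"]); d=np.c_[p,np.ones(len(p))]@T[:3,:3].T
    return T[:3,3],d
def onz(f,uv,z):
    o,d=ray(f,uv); return o+d*((z-o[2])/d[:,2])[:,None]
def proj(f,X):
    fl,K,D=cam(f); T=np.linalg.inv(np.array(f["T"]))
    r,_=cv2.Rodrigues(T[:3,:3]); return cv2.projectPoints(np.array(X,float).reshape(-1,1,3),r,T[:3,3],K,D)[0][:,0]
E
python3 - <<'E'
from h import *
for n in("scene","top"):
    f=optics.grab_frame(n); cv2.imwrite(f"pics/{n}0.png",f["frame"][:,:,::-1])
    print(n,f["vertical_fov"],f["cx"],f["cy"],f["k1"],np.round(f["T"],3).tolist())
    for q in "diffuser diffuser_grip rack hob dish_low dish_top cup moka sugar_tin glass_jar spoon_rest".split():
        r=models.search_frame(f,q); print(q,[(np.round(x["rect"]).tolist(),round(x["p"],2)) for x in r[:3]])
E
```

```text
pics
scene 51.62860603801585 275.6820812618837 212.3367220501457 -0.0867567621383488 [[0.169, 0.691, -0.703, 1.456], [0.986, -0.131, 0.108, -0.315], [-0.017, -0.711, -0.703, 0.982], [0.0, 0.0, 0.0, 1.0]]
diffuser [([219.0, 211.0, 259.0, 232.0], 0.52)]
diffuser_grip [([219.0, 211.0, 256.0, 229.0], 0.76), ([167.0, 170.0, 236.0, 249.0], 0.47), ([184.0, 227.0, 217.0, 236.0], 0.36)]
rack [([165.0, 170.0, 240.0, 251.0], 0.78)]
hob [([312.0, 152.0, 470.0, 282.0], 0.93)]
dish_low [([179.0, 224.0, 224.0, 241.0], 0.48)]
dish_top [([173.0, 196.0, 224.0, 234.0], 0.67)]
cup [([173.0, 170.0, 187.0, 194.0], 0.72), ([183.0, 189.0, 209.0, 214.0], 0.7), ([121.0, 183.0, 147.0, 208.0], 0.66)]
moka [([382.0, 185.0, 439.0, 241.0], 0.65)]
sugar_tin [([295.0, 238.0, 330.0, 290.0], 0.71), ([317.0, 157.0, 466.0, 282.0], 0.57)]
glass_jar [([191.0, 239.0, 225.0, 289.0], 0.77)]
spoon_rest [([247.0, 263.0, 287.0, 316.0], 0.74)]
top 52.51074921078297 284.7678552674693 211.60976193116426 0.007940644929784054 [[-0.029, -0.998, 0.063, 0.443], [-0.999, 0.028, -0.016, -0.182], [0.015, -0.063, -0.998, 1.231], [0.0, 0.0, 0.0, 1.0]]
diffuser [([330.0, 125.0, 369.0, 162.0], 0.59), ([291.0, 219.0, 333.0, 240.0], 0.51)]
diffuser_grip [([293.0, 221.0, 335.0, 240.0], 0.73), ([277.0, 101.0, 310.0, 153.0], 0.27)]
rack [([315.0, 187.0, 394.0, 261.0], 0.9)]
hob [([92.0, 121.0, 212.0, 307.0], 0.98)]
dish_low []
dish_top []
cup [([346.0, 214.0, 373.0, 233.0], 0.97), ([425.0, 267.0, 445.0, 288.0], 0.95), ([319.0, 283.0, 342.0, 305.0], 0.88)]
moka [([105.0, 132.0, 162.0, 173.0], 0.9)]
sugar_tin [([225.0, 104.0, 270.0, 153.0], 0.72)]
glass_jar [([331.0, 125.0, 370.0, 162.0], 0.77), ([292.0, 217.0, 334.0, 240.0], 0.21)]
spoon_rest [([277.0, 102.0, 309.0, 151.0], 0.71)]
```

```bash
python3 -c "
import cv2,numpy as np
a=cv2.imread('pics/scene0.png');b=cv2.imread('pics/top0.png');cv2.imwrite('pics/both.png',cv2.resize(np.vstack([a,b]),(400,600)) )"
```

```text
(no output)
```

View pics/scene0.png

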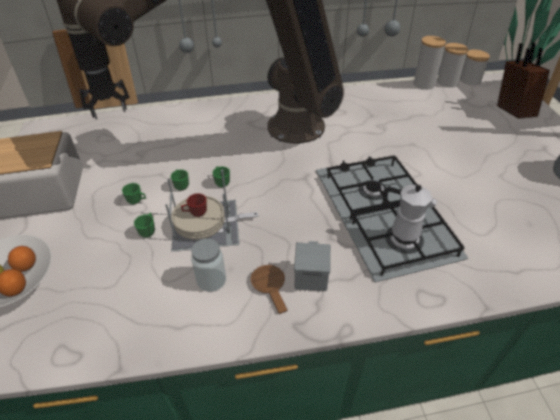

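View pics/top0.png

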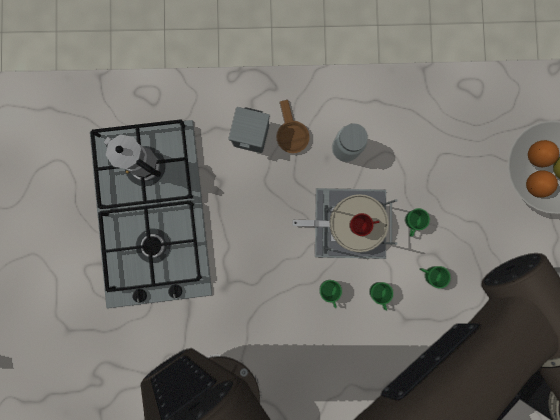

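The red cup in the stack (top 362,225) is the one meant. The four green cups (top 417,219; 437,277; 381,293; 331,291) are look-alikes. The grip sticks out toward world +y at top (307,223).

```bash
python3 - <<'E'
from h import *
f=optics.grab_frame("top"); g=optics.grab_frame("scene")
a=f["frame"][170:270,280:410,::-1]; b=g["frame"][160:260,150:280,::-1]
cv2.imwrite("pics/crop1.png",np.vstack([cv2.resize(x,None,fx=6,fy=6,interpolation=cv2.INTER_CUBIC)[:,:780] for x in (a,)]))
cv2.imwrite("pics/crop2.png",cv2.resize(b,None,fx=6,fy=6,interpolation=cv2.INTER_CUBIC))
c=f["frame"][195:310,90:220,::-1]
cv2.imwrite("pics/crop3.png",cv2.resize(c,None,fx=5,fy=5,interpolation=cv2.INTER_CUBIC))
for q in("rack","diffuser","dish_top","hob"):
  for nm,ff in(("top",f),("scene",g)):
    for r in models.cut_out(ff,q)[:2]:
        m=r["pixels"].astype(np.uint8); c,_=cv2.findContours(m,0,1)
        if not c: continue
        c=max(c,key=cv2.contourArea); bx=cv2.boxPoints(cv2.minAreaRect(c))
        print(q,nm,round(r["p"],2),np.round(bx,1).tolist())
        if nm=="top": print("   world",np.round(onz(f,bx,{"rack":.006,"diffuser":.02,"hob":.01}.get(q,.05)),3).tolist())
E
```

```text
rack top 0.68 [[320.8999938964844, 188.0], [331.0, 187.39999389648438], [332.70001220703125, 218.6999969482422], [322.70001220703125, 219.3000030517578]]
   world [[0.586, -0.308, 0.006], [0.587, -0.337, 0.006], [0.496, -0.339, 0.006], [0.495, -0.31, 0.006]]
rack scene 0.77 [[223.0, 194.0], [229.0, 194.0], [229.0, 218.0], [223.0, 218.0]]
diffuser top 0.57 [[292.0, 220.0], [328.0, 220.0], [328.0, 226.0], [292.0, 226.0]]
   world [[0.495, -0.221, 0.02], [0.492, -0.324, 0.02], [0.475, -0.323, 0.02], [0.478, -0.221, 0.02]]
diffuser scene 0.7 [[227.3000030517578, 217.1999969482422], [255.3000030517578, 210.1999969482422], [256.6000061035156, 215.39999389648438], [228.60000610351562, 222.39999389648438]]
dish_top top 0.87 [[330.0, 194.0], [387.0, 194.0], [387.0, 251.0], [330.0, 251.0]]
   world [[0.563, -0.329, 0.05], [0.559, -0.488, 0.05], [0.4, -0.481, 0.05], [0.405, -0.323, 0.05]]
dish_top scene 0.95 [[168.1999969482422, 203.39999389648438], [219.0, 192.39999389648438], [226.60000610351562, 227.5], [175.8000030517578, 238.60000610351562]]
dish_top scene 0.49 [[217.89999389648438, 246.89999389648438], [221.0, 172.0], [240.89999389648438, 172.8000030517578], [237.8000030517578, 247.6999969482422]]
hob top 0.57 [[87.80000305175781, 127.5999984741211], [194.39999389648438, 117.0], [212.5, 298.0], [105.9000015258789, 308.6000061035156]]
   world [[0.779, 0.36, 0.01], [0.803, 0.053, 0.01], [0.281, 0.01, 0.01], [0.261, 0.309, 0.01]]
hob scene 0.64 [[314.5, 170.3000030517578], [399.5, 125.0], [469.6000061035156, 256.6000061035156], [384.70001220703125, 301.8999938964844]]
hob scene 0.17 [[292.3999938964844, 289.6000061035156], [295.29998779296875, 240.89999389648438], [331.3999938964844, 243.0], [328.5, 291.70001220703125]]
```

View pics/crop1.png

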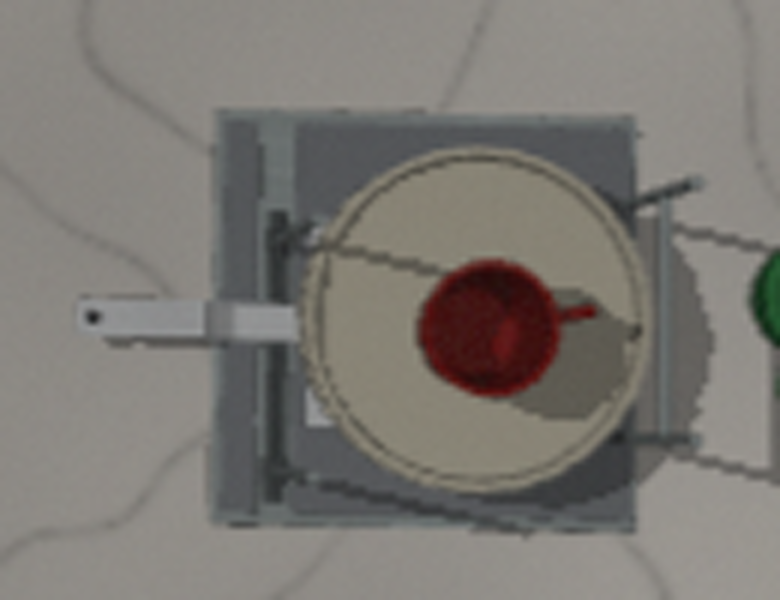

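View pics/crop2.png

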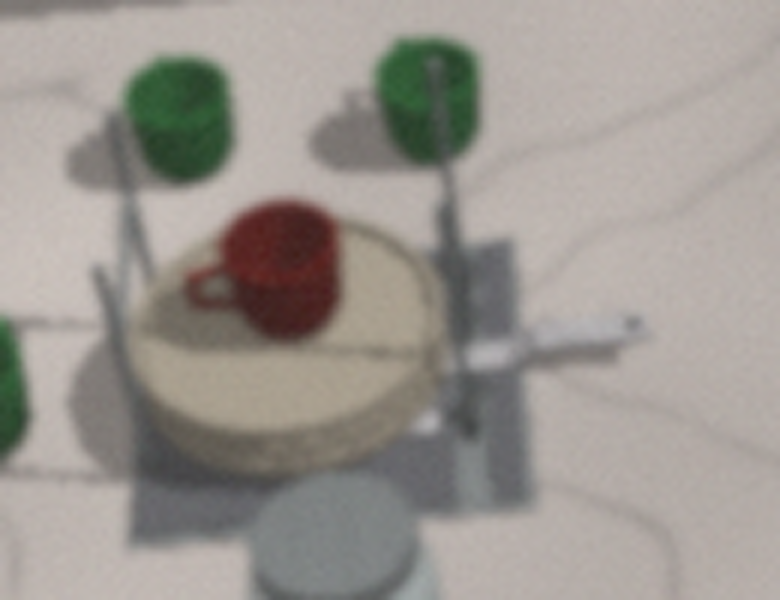

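View pics/crop3.png

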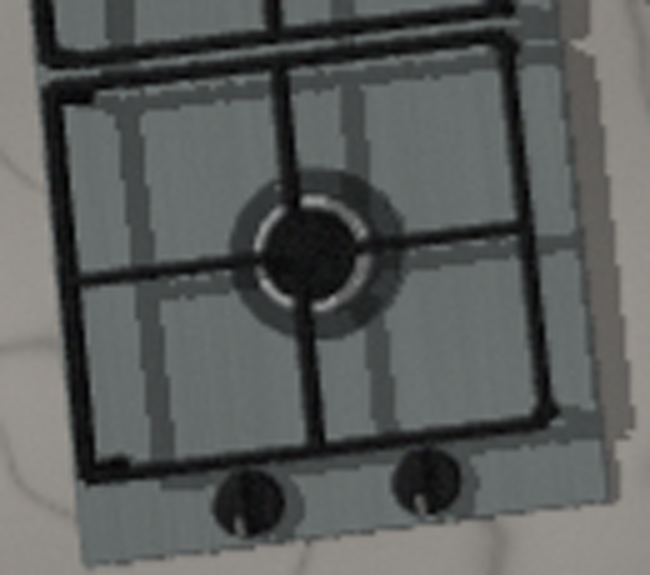

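```bash
cat > m.py <<'E'
from h import *
f=optics.grab_frame("top")
c1=lambda p:np.array(p,float)/6+[280,170]-.42
c3=lambda p:np.array(p,float)/5+[90,195]-.4
g=cv2.cvtColor(f["frame"],cv2.COLOR_RGB2GRAY).astype(float)
for u0,u1,z in((296,313,.023),(316,325,.0106)):
    P=[]
    for u in range(u0,u1):
        col=g[212:236,u]; b=np.median(col); w=np.clip(col-b-(col.max()-b)*.4,0,None); P.append([u,212+(w*np.arange(24)).sum()/w.sum()])
    W=onz(f,P,z); k=np.polyfit(W[:,1],W[:,0],1)
    print("handle",z,"x=%.4f at y=%.3f"%(np.polyval(k,W[:,1].mean()),W[:,1].mean()),"slope",k[0],"resid",(W[:,0]-np.polyval(k,W[:,1])).std(), P[0],P[-1])
print("tip",onz(f,[c1([79,317])],.023))
print("step(100mm)",onz(f,[c1([208,320])],.023))
R=onz(f,[c1(p) for p in ([217,110],[635,117],[635,530],[211,524])],.003);print("rack corners",R.round(4).tolist(),R.mean(0))
print("bar ends",onz(f,[c1([277,212]),c1([277,500])],.02).round(4).tolist())
print("plate left corners",onz(f,[c1([310,222]),c1([305,425])],.011).round(4).tolist())
print("dish",onz(f,[c1([478,320])],.046).round(4)); print("cup",onz(f,[c1([490,328])],.098).round(4))
# frame front: centerline outer corners
H=onz(f,[c3(p) for p in ([42,88],[515,33],[556,420],[85,482])],.05);print("frame",H.round(4).tolist(),H.mean(0)); print("burner bars cross",onz(f,[c3([280,68]),c3([318,445]),c3([78,280]),c3([525,228])],.05).round(4).tolist())
d=np.array(H[0]-H[3]);print("hob yaw",np.degrees(np.arctan2(d[1],d[0])))
o=telemetry.get_obs();print(o["t"],o["tool_pos"],o["tool_rot"],o["width"])
E
python3 m.py
```

```text
handle 0.023 x=0.4838 at y=-0.255 slope 0.2589516255927142 resid 0.0015771957029758197 [296, np.float64(221.41463414634146)] [312, np.float64(224.375)]
handle 0.0106 x=0.4845 at y=-0.302 slope 0.11870612391135359 resid 0.0003032027606889316 [316, np.float64(222.46666666666667)] [324, np.float64(223.2458045409674)]
tip [[ 0.48789623 -0.22303856  0.023     ]]
step(100mm) [[ 0.48473863 -0.28409451  0.023     ]]
rack corners [[0.5869, -0.2935, 0.003], [0.578, -0.4962, 0.003], [0.3789, -0.4875, 0.003], [0.3877, -0.284, 0.003]] [ 0.48285989 -0.39030196  0.003     ]
bar ends [[0.5353, -0.319, 0.02], [0.3988, -0.3141, 0.02]]
plate left corners [[0.5308, -0.3357, 0.011], [0.4337, -0.3298, 0.011]]
dish [[ 0.4804 -0.4078  0.046 ]]
cup [[ 0.475  -0.4031  0.098 ]]
frame [[0.5304, 0.3142, 0.05], [0.5537, 0.054, 0.05], [0.3399, 0.0348, 0.05], [0.3144, 0.2912, 0.05]] [0.43458576 0.17356268 0.05      ]
burner bars cross [[0.5378, 0.1838, 0.05], [0.3304, 0.1648, 0.05], [0.4242, 0.2948, 0.05], [0.4455, 0.0502, 0.05]]
hob yaw 6.095963337653736
1.75 [ 0.16554046 -0.65436761  0.23130266] [-1.79999485e+02  2.25871818e-04 -1.65802005e+02] 0.08520369183563244
```

The zoomed crops show the handle at rack mid and the posts' bar offset toward image-down: bar ends at crop (277,212) and (277,500). That puts the bar about 16 mm to world −x of the plate. The burner is at about (0.435, 0.174). I'll approach above the grip now.

Emit:
servo_tool(
  offset=[
    [0.0268, 0.0344, 0],
    [0.0268, 0.0344, 0],
    [0.0268, 0.0344, 0],
    [0.0268, 0.0344, 0],
    [0.0268, 0.0344, 0],
    [0.0268, 0.0344, 0],
    [0.0268, 0.0344, 0],
    [0.0268, 0.0344, 0],
    [0.0268, 0.0344, 0],
    [0.0268, 0.0344, 0],
    [0.0268, 0.0344, 0],
    [0.0268, 0.0344, 0],
  ],
  twist=[
    [0, 0, 6.1],
    [0, 0, 6.1],
    [0, 0, 6.1],
    [0, 0, 6.1],
    [0, 0, 6.1],
    [0, 0, 6.1],
    [0, 0, 6.1],
    [0, 0, 6.1],
    [0, 0, 6.1],
    [0, 0, 6.1],
    [0, 0, 6.1],
    [0, 0, 6.1],
  ],
  hand=[0.05, 0.05, 0.05, 0.05, 0.05, 0.05, 0.05, 0.05, 0.05, 0.05, 0.05, 0.05],
  grip_force=20,
)

```text
t: 2.95
tool_pos: [0.4881, -0.24, 0.2317]
tool_rot: [-180.0, -0.0, -92.3]
wrist_force: [1.3, -0.7, 0.6]
width: 0.0502
grasp_force: 0.0
```

Emit:
servo_tool(
  offset=[
    [0, -0.001, -0.04],
    [0, -0.001, -0.04],
    [0, 0, -0.04],
    [0, 0, -0.04],
    [0, 0, -0.03],
    [0, 0, -0.015],
    [0, 0, -0.01],
    [0, 0, -0.01],
    [0, 0, 0],
    [0, 0, 0],
  ],
  twist=[
    [0, 0, 0],
    [0, 0, 0],
    [0, 0, 0],
    [0, 0, 0],
    [0, 0, 0],
    [0, 0, 0],
    [0, 0, 0],
    [0, 0, 0],
    [0, 0, 0],
    [0, 0, 0],
  ],
  hand=[0.05, 0.05, 0.05, 0.05, 0.05, 0.05, 0.05, 0.05, 0.05, 0.05],
)

```text
t: 3.95
tool_pos: [0.4876, -0.2437, 0.0069]
tool_rot: [-179.9, -0.0, -92.6]
wrist_force: [0.1, -0.2, 0.1]
width: 0.0501
grasp_force: 0.0
```

```bash
python3 - <<'E'
from h import *
o=telemetry.get_obs();print(o["wrist_force"],o["torque"],o["tool_pos"])
f=optics.grab_frame("top"); g=optics.grab_frame("scene")
a=cv2.resize(f["frame"][180:270,280:370,::-1],None,fx=4.4,fy=6,interpolation=cv2.INTER_CUBIC)
a=cv2.resize(f["frame"][190:260,290:356,::-1],(396,420),interpolation=cv2.INTER_CUBIC); b=cv2.resize(g["frame"][180:250,205:271,::-1],(396,420),interpolation=cv2.INTER_CUBIC)
cv2.imwrite("pics/g1.png",np.hstack([a,b]))
E
```

```text
[ 0.10818601 -0.22487651  0.13146581] [-0.03332248  0.03807462  0.00703723] [ 0.48763131 -0.24369431  0.00688901]
```

View pics/g1.png

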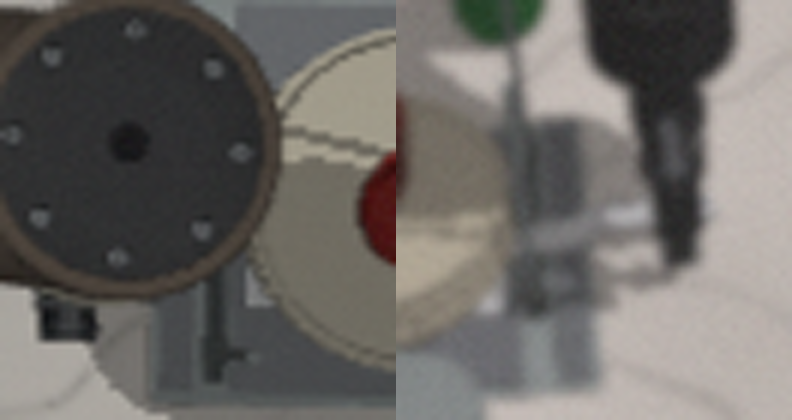

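The right half shows the fingers straddling the handle's outer end at about (640,215). Closing now.

Emit:
servo_tool(
  offset=[
    [0, 0, 0],
    [0, 0, 0],
    [0, 0, 0],
    [0, 0, 0],
    [0, 0, 0],
    [0, 0, 0],
    [0, 0, 0],
    [0, 0, 0],
  ],
  twist=[
    [0, 0, 0],
    [0, 0, 0],
    [0, 0, 0],
    [0, 0, 0],
    [0, 0, 0],
    [0, 0, 0],
    [0, 0, 0],
    [0, 0, 0],
  ],
  hand=[0.03, 0.02, 0.01, 0.005, 0.005, 0.005, 0.005, 0.005],
  grip_force=50,
)

```text
t: 4.85
tool_pos: [0.4874, -0.2436, 0.007]
tool_rot: [-180.0, -0.0, -92.6]
wrist_force: [-1.8, 0.3, 6.2]
width: 0.0168
grasp_force: 48.7
```

Emit:
servo_tool(
  offset=[
    [0, 0, 0.0005],
    [0, 0, 0],
    [-0.0015, 0.0006, 0],
    [-0.0015, 0.0006, 0],
    [-0.0015, 0.0006, 0],
    [-0.0015, 0.0006, 0],
    [0, 0, 0],
  ],
  twist=[
    [0, 0, 0],
    [0, 0, 0],
    [0, 0, 0],
    [0, 0, 0],
    [0, 0, 0],
    [0, 0, 0],
    [0, 0, 0],
  ],
  hand=[0.005, 0.005, 0.005, 0.005, 0.005, 0.005, 0.005],
  grip_force=100,
)

```text
t: 5.55
tool_pos: [0.4817, -0.2411, 0.0072]
tool_rot: [-179.9, -0.0, -92.6]
wrist_force: [3.1, -1.0, 4.2]
width: 0.0154
grasp_force: 98.3
```

```bash
python3 - <<'E'
from h import *
o=telemetry.get_obs();print(o["wrist_force"],o["torque"],o["tool_pos"])
E
```

```text
[ 3.0926476  -1.0238532   4.17430236] [-0.22857481 -0.91436008  0.36568396] [ 0.48172205 -0.24112206  0.00716967]
```

Emit:
servo_tool(
  offset=[
    [-0.0015, 0.0006, 0],
    [-0.0015, 0.0006, 0],
    [-0.0015, 0.0006, 0],
    [-0.0015, 0.0006, 0],
    [-0.0015, 0.0006, 0],
    [-0.0015, 0.0006, 0],
    [0, 0, 0],
  ],
  twist=[
    [0, 0, 0],
    [0, 0, 0],
    [0, 0, 0],
    [0, 0, 0],
    [0, 0, 0],
    [0, 0, 0],
    [0, 0, 0],
  ],
  hand=[0.005, 0.005, 0.005, 0.005, 0.005, 0.005, 0.005],
)

```text
t: 6.25
tool_pos: [0.4725, -0.2375, 0.0071]
tool_rot: [-179.9, -0.0, -92.6]
wrist_force: [2.3, -0.3, 6.7]
width: 0.0147
grasp_force: 98.5
```

```bash
python3 - <<'E'
from h import *
o=telemetry.get_obs();print(o["wrist_force"],o["torque"],o["tool_pos"])
f=optics.grab_frame("top"); g=optics.grab_frame("scene")
a=cv2.resize(f["frame"][180:265,300:400,::-1],(706,600),interpolation=cv2.INTER_CUBIC)
cv2.imwrite("pics/g2.png",a)
E
```

```text
[ 2.30328897 -0.33480392  6.6600958 ] [-0.12065958 -0.92094884  0.37251032] [ 0.47247931 -0.23749245  0.00714351]
```

View pics/g2.png

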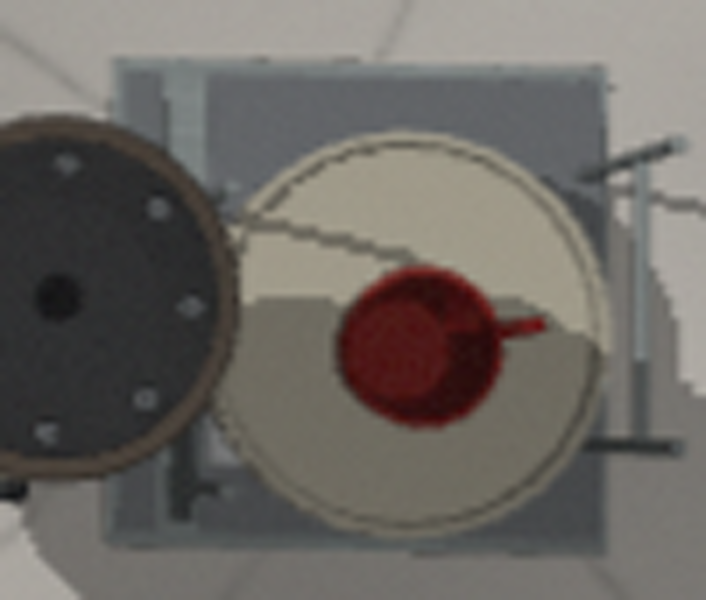

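Emit:
servo_tool(
  offset=[
    [-0.001, 0.001, 0.0003],
    [-0.001, 0.001, 0.0003],
    [0, 0.001, 0],
    [0, 0.001, 0],
    [0, 0.001, 0],
    [0, 0.001, 0],
  ],
  twist=[
    [0, 0, 0],
    [0, 0, 0],
    [0, 0, 0],
    [0, 0, 0],
    [0, 0, 0],
    [0, 0, 0],
  ],
  hand=[0.005, 0.005, 0.005, 0.005, 0.005, 0.005],
)

```text
t: 6.95
tool_pos: [0.4695, -0.2315, 0.0072]
tool_rot: [179.9, 0.0, -92.6]
wrist_force: [0.3, -3.3, 2.2]
width: 0.0147
grasp_force: 98.0
```

Emit:
servo_tool(
  offset=[
    [0, 0.001, 0],
    [0, 0.001, 0],
  ],
  twist=[
    [0, 0, 0],
    [0, 0, 0],
  ],
  hand=[0.005, 0.005],
)

```text
t: 7.15
tool_pos: [0.4697, -0.2295, 0.0072]
tool_rot: [180.0, 0.0, -92.6]
wrist_force: [0.5, -3.4, 1.3]
width: 0.0149
grasp_force: 97.9
```

```bash
cat > s.py <<'E'
from h import *
o=telemetry.get_obs();print(o["t"],np.round(o["wrist_force"],2),np.round(o["torque"],3),np.round(o["tool_pos"],4),o["width"])
E
python3 s.py
```

```text
7.15 [ 0.47 -3.44  1.29] [-1.071 -0.044  0.015] [ 0.4697 -0.2295  0.0072] 0.014938611642249213
```

Emit:
servo_tool(
  offset=[
    [0, 0.001, 0],
    [0, 0.001, 0],
  ],
  twist=[
    [0, 0, 0],
    [0, 0, 0],
  ],
  hand=[0.005, 0.005],
)

```text
t: 7.35
tool_pos: [0.4698, -0.2274, 0.0072]
tool_rot: [180.0, 0.0, -92.6]
wrist_force: [-0.0, -3.0, 0.4]
width: 0.0151
grasp_force: 97.8
```

Emit:
servo_tool(
  offset=[
    [0, 0.001, 0],
    [0, 0.001, 0],
  ],
  twist=[
    [0, 0, 0],
    [0, 0, 0],
  ],
  hand=[0.005, 0.005],
)

```text
t: 7.55
tool_pos: [0.4698, -0.2254, 0.0072]
tool_rot: [180.0, 0.0, -92.6]
wrist_force: [0.7, -2.9, 0.1]
width: 0.015
grasp_force: 97.7
```

```bash
python3 s.py
```

```text
7.55 [ 0.69 -2.91  0.1 ] [-0.807  0.057 -0.033] [ 0.4698 -0.2254  0.0072] 0.014968901600074799
```

Emit:
servo_tool(
  offset=[
    [0, 0.001, 0],
    [0, 0.001, 0],
  ],
  twist=[
    [0, 0, 0],
    [0, 0, 0],
  ],
  hand=[0.005, 0.005],
)

```text
t: 7.75
tool_pos: [0.4699, -0.2234, 0.0072]
tool_rot: [180.0, 0.0, -92.6]
wrist_force: [-0.4, -2.1, -0.9]
width: 0.0153
grasp_force: 97.6
```

Emit:
servo_tool(
  offset=[
    [0, 0.001, 0],
    [0, 0.001, 0],
  ],
  twist=[
    [0, 0, 0],
    [0, 0, 0],
  ],
  hand=[0.005, 0.005],
)

```text
t: 7.95
tool_pos: [0.4699, -0.2214, 0.0072]
tool_rot: [180.0, 0.0, -92.6]
wrist_force: [-1.2, -1.6, -2.6]
width: 0.0152
grasp_force: 97.6
```

```bash
python3 s.py
```

```text
7.95 [-1.18 -1.64 -2.58] [-0.788  0.052 -0.007] [ 0.4699 -0.2214  0.0072] 0.015193087422714064
```

```bash
cat > d.py <<'E'
from h import *
f=optics.grab_frame("top")
for q in("dish_top","cup"):
    for r in models.search_frame(f,q)[:1]:
        x=r["rect"]; print(q,round(r["p"],2),np.round(x,1).tolist(),"right/top/bottom edges world",onz(f,[[x[2],(x[1]+x[3])/2],[(x[0]+x[2])/2,x[1]],[(x[0]+x[2])/2,x[3]]],.046).round(3).tolist())
g=optics.grab_frame("scene")
for q in("diffuser","diffuser_grip"):
    print(q,[(np.round(r["rect"],1).tolist(),round(r["p"],2)) for r in models.search_frame(g,q)[:2]])
b=cv2.resize(g["frame"][170:250,165:275,::-1],(792,576),interpolation=cv2.INTER_CUBIC)
cv2.imwrite("pics/g3.png",b)
E
python3 d.py
```

```text
dish_top 0.7 [324.7, 199.4, 379.5, 261.6] right/top/bottom edges world [[0.458, -0.464, 0.046], [0.547, -0.39, 0.046], [0.374, -0.384, 0.046]]
cup 0.92 [401.8, 204.3, 431.9, 234.7] right/top/bottom edges world [[0.484, -0.612, 0.046], [0.528, -0.572, 0.046], [0.443, -0.568, 0.046]]
diffuser [([225.7, 208.2, 267.3, 227.0], 0.43)]
diffuser_grip [([232.0, 211.3, 250.8, 214.2], 0.57)]
```

View pics/g3.png

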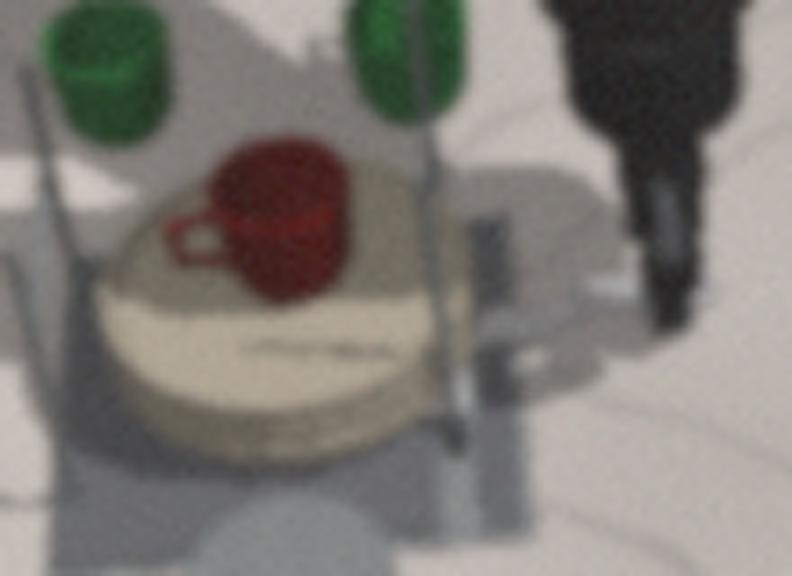

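The handle is still held near its end (670,300). The plate's corner now shows at the near post (460,390), and the dishes have travelled along upright. Continuing slowly.

Emit:
servo_tool(
  offset=[
    [0, 0.001, 0],
    [0, 0.001, 0],
    [0, 0.001, 0],
  ],
  twist=[
    [0, 0, 0],
    [0, 0, 0],
    [0, 0, 0],
  ],
  hand=[0.005, 0.005, 0.005],
)

```text
t: 8.55
tool_pos: [0.4701, -0.2186, 0.0074]
tool_rot: [-180.0, -0.0, -92.6]
wrist_force: [0.0, -1.5, -2.3]
width: 0.0153
grasp_force: 97.7
```

Emit:
servo_tool(
  offset=[
    [0, 0.001, 0],
    [0, 0.001, 0],
    [0, 0.001, 0],
  ],
  twist=[
    [0, 0, 0],
    [0, 0, 0],
    [0, 0, 0],
  ],
  hand=[0.005, 0.005, 0.005],
)

```text
t: 8.85
tool_pos: [0.4702, -0.2157, 0.0074]
tool_rot: [-180.0, -0.0, -92.6]
wrist_force: [-0.9, -4.8, -1.7]
width: 0.0147
grasp_force: 97.7
```

```bash
python3 s.py
```

```text
8.85 [-0.86 -4.76 -1.66] [-1.592  0.068 -0.006] [ 0.4702 -0.2157  0.0074] 0.014675397345042246
```

Emit:
servo_tool(
  offset=[
    [0, 0.001, 0],
    [0, 0.001, 0],
    [0, 0.001, 0],
  ],
  twist=[
    [0, 0, 0],
    [0, 0, 0],
    [0, 0, 0],
  ],
  hand=[0.005, 0.005, 0.005],
)

```text
t: 9.15
tool_pos: [0.4702, -0.2125, 0.0075]
tool_rot: [-180.0, -0.0, -92.6]
wrist_force: [-0.0, -3.9, -1.7]
width: 0.0149
grasp_force: 97.7
```

Emit:
servo_tool(
  offset=[
    [0, 0.001, 0],
    [0, 0.001, 0],
    [0, 0.001, 0],
  ],
  twist=[
    [0, 0, 0],
    [0, 0, 0],
    [0, 0, 0],
  ],
  hand=[0.005, 0.005, 0.005],
)

```text
t: 9.45
tool_pos: [0.4702, -0.2095, 0.0074]
tool_rot: [-180.0, -0.0, -92.6]
wrist_force: [0.6, -4.6, -2.3]
width: 0.0148
grasp_force: 97.7
```

```bash
python3 s.py; python3 d.py
```

```text
9.45 [ 0.56 -4.58 -2.25] [-1.625 -0.03   0.083] [ 0.4702 -0.2095  0.0074] 0.014797680582163138
dish_top 0.92 [323.1, 198.4, 378.6, 258.6] right/top/bottom edges world [[0.463, -0.461, 0.046], [0.55, -0.387, 0.046], [0.382, -0.38, 0.046]]
cup 0.94 [371.2, 282.6, 390.8, 308.5] right/top/bottom edges world [[0.277, -0.487, 0.046], [0.314, -0.461, 0.046], [0.243, -0.458, 0.046]]
diffuser [([179.0, 191.9, 227.8, 228.4], 0.57), ([226.7, 209.7, 259.8, 227.8], 0.56)]
diffuser_grip [([227.9, 208.0, 255.9, 223.2], 0.69)]
```

Emit:
servo_tool(
  offset=[
    [0.0001, 0.0015, 0],
    [0.0001, 0.0015, 0],
    [0, 0.0015, 0],
    [0.0001, 0.0015, 0],
    [0, 0.0015, 0],
    [0.0001, 0.0015, 0],
  ],
  twist=[
    [0, 0, 0],
    [0, 0, 0],
    [0, 0, 0],
    [0, 0, 0],
    [0, 0, 0],
    [0, 0, 0],
  ],
  hand=[0.005, 0.005, 0.005, 0.005, 0.005, 0.005],
)

```text
t: 10.35
tool_pos: [0.4706, -0.2004, 0.0075]
tool_rot: [-180.0, -0.0, -92.6]
wrist_force: [-0.2, -4.0, -0.6]
width: 0.0153
grasp_force: 97.8
```

Emit:
servo_tool(
  offset=[
    [0.0001, 0.0015, 0],
    [0.0001, 0.0015, 0],
    [0, 0.0015, 0],
    [0.0001, 0.0015, 0],
  ],
  twist=[
    [0, 0, 0],
    [0, 0, 0],
    [0, 0, 0],
    [0, 0, 0],
  ],
  hand=[0.005, 0.005, 0.005, 0.005],
)

```text
t: 10.75
tool_pos: [0.4709, -0.1945, 0.0074]
tool_rot: [-180.0, -0.0, -92.6]
wrist_force: [0.0, -3.3, -0.1]
width: 0.0153
grasp_force: 97.8
```

```bash
python3 s.py
```

```text
10.75 [ 0.05 -3.26 -0.08] [-1.723 -0.104  0.062] [ 0.4709 -0.1945  0.0074] 0.01526325228996636
```

Emit:
servo_tool(
  offset=[
    [0.0001, 0.0015, 0],
    [0, 0.0015, 0],
    [0.0001, 0.0015, 0],
    [0, 0.0015, 0],
    [0.0001, 0.0015, 0],
    [0.0001, 0.0015, 0],
    [0, 0.0015, 0],
    [0.0001, 0.0015, 0],
  ],
  twist=[
    [0, 0, 0],
    [0, 0, 0],
    [0, 0, 0],
    [0, 0, 0],
    [0, 0, 0],
    [0, 0, 0],
    [0, 0, 0],
    [0, 0, 0],
  ],
  hand=[0.005, 0.005, 0.005, 0.005, 0.005, 0.005, 0.005, 0.005],
)

```text
t: 11.55
tool_pos: [0.4714, -0.1823, 0.0074]
tool_rot: [-180.0, 0.0, -92.6]
wrist_force: [0.9, -2.8, -1.7]
width: 0.0151
grasp_force: 97.8
```

Emit:
servo_tool(
  offset=[
    [0.0001, 0.0015, 0],
    [0, 0.0015, 0],
    [0.0001, 0.0015, 0],
    [0, 0.0015, 0],
    [0.0001, 0.0015, 0],
    [0.0001, 0.0015, 0],
    [0, 0.0015, 0],
    [0.0001, 0.0015, 0],
  ],
  twist=[
    [0, 0, 0],
    [0, 0, 0],
    [0, 0, 0],
    [0, 0, 0],
    [0, 0, 0],
    [0, 0, 0],
    [0, 0, 0],
    [0, 0, 0],
  ],
  hand=[0.005, 0.005, 0.005, 0.005, 0.005, 0.005, 0.005, 0.005],
)

```text
t: 12.35
tool_pos: [0.4719, -0.1705, 0.0074]
tool_rot: [-180.0, 0.0, -92.6]
wrist_force: [0.8, -1.9, -1.0]
width: 0.0152
grasp_force: 97.8
```

```bash
python3 s.py
```

```text
12.35 [ 0.81 -1.9  -1.03] [-0.947 -0.187  0.1  ] [ 0.4719 -0.1705  0.0074] 0.015150110747073143
```

Emit:
servo_tool(
  offset=[
    [0.0002, 0.0015, 0],
    [0.0001, 0.0015, 0],
    [0.0002, 0.0015, 0],
    [0, 0.0015, 0],
    [0.0001, 0.0015, 0],
    [0.0001, 0.0015, 0],
    [0, 0.0015, 0],
    [0.0001, 0.0015, 0],
  ],
  twist=[
    [0, 0, 0],
    [0, 0, 0],
    [0, 0, 0],
    [0, 0, 0],
    [0, 0, 0],
    [0, 0, 0],
    [0, 0, 0],
    [0, 0, 0],
  ],
  hand=[0.005, 0.005, 0.005, 0.005, 0.005, 0.005, 0.005, 0.005],
)

```text
t: 13.15
tool_pos: [0.4726, -0.1584, 0.0074]
tool_rot: [180.0, 0.0, -92.6]
wrist_force: [0.7, -2.7, -1.5]
width: 0.015
grasp_force: 97.8
```

Emit:
servo_tool(
  offset=[
    [0.0001, 0.0015, 0],
    [0, 0.0015, 0],
    [0.0001, 0.0015, 0],
    [0, 0.0015, 0],
    [0.0001, 0.0015, 0],
    [0.0001, 0.0015, 0],
    [0, 0.0015, 0],
    [0.0001, 0.0015, 0],
  ],
  twist=[
    [0, 0, 0],
    [0, 0, 0],
    [0, 0, 0],
    [0, 0, 0],
    [0, 0, 0],
    [0, 0, 0],
    [0, 0, 0],
    [0, 0, 0],
  ],
  hand=[0.005, 0.005, 0.005, 0.005, 0.005, 0.005, 0.005, 0.005],
)

```text
t: 13.95
tool_pos: [0.4731, -0.1464, 0.0074]
tool_rot: [180.0, -0.0, -92.6]
wrist_force: [0.2, -2.3, -1.2]
width: 0.0153
grasp_force: 97.8
```

```bash
python3 s.py
```

```text
13.95 [ 0.17 -2.33 -1.16] [-0.671 -0.086  0.049] [ 0.4731 -0.1464  0.0074] 0.01526426701756181
```

Emit:
servo_tool(
  offset=[
    [0.0001, 0.001, 0],
    [0, 0.001, 0],
    [0.0001, 0.001, 0],
    [0, 0.001, 0],
    [0.0001, 0.001, 0],
    [0, 0.001, 0],
    [0, 0.001, 0],
    [0.0001, 0.001, 0],
    [0, 0.001, 0],
    [0, 0.001, 0],
    [0.0001, 0.001, 0],
    [0, 0.001, 0],
  ],
  twist=[
    [0, 0, 0],
    [0, 0, 0],
    [0, 0, 0],
    [0, 0, 0],
    [0, 0, 0],
    [0, 0, 0],
    [0, 0, 0],
    [0, 0, 0],
    [0, 0, 0],
    [0, 0, 0],
    [0, 0, 0],
    [0, 0, 0],
  ],
  hand=[0.005, 0.005, 0.005, 0.005, 0.005, 0.005, 0.005, 0.005, 0.005, 0.005, 0.005, 0.005],
)

```text
t: 15.15
tool_pos: [0.4737, -0.1344, 0.0074]
tool_rot: [-180.0, 0.0, -92.6]
wrist_force: [1.6, 0.0, -0.4]
width: 0.0152
grasp_force: 97.8
```

Emit:
servo_tool(
  offset=[
    [0.0001, 0.001, 0],
    [0, 0.001, 0],
    [0.0001, 0.001, 0],
    [0, 0.001, 0],
    [0.0001, 0.001, 0],
    [0, 0.001, 0],
    [0, 0.001, 0],
    [0.0001, 0.001, 0],
    [0, 0.001, 0],
    [0, 0.001, 0],
    [0.0001, 0.001, 0],
    [0, 0.001, 0],
  ],
  twist=[
    [0, 0, 0],
    [0, 0, 0],
    [0, 0, 0],
    [0, 0, 0],
    [0, 0, 0],
    [0, 0, 0],
    [0, 0, 0],
    [0, 0, 0],
    [0, 0, 0],
    [0, 0, 0],
    [0, 0, 0],
    [0, 0, 0],
  ],
  hand=[0.005, 0.005, 0.005, 0.005, 0.005, 0.005, 0.005, 0.005, 0.005, 0.005, 0.005, 0.005],
)

```text
t: 16.35
tool_pos: [0.4741, -0.1225, 0.0074]
tool_rot: [180.0, -0.0, -92.6]
wrist_force: [0.4, 0.3, -0.7]
width: 0.015
grasp_force: 97.8
```

```bash
python3 s.py
```

```text
16.35 [ 0.38  0.28 -0.65] [-0.102  0.024  0.038] [ 0.4741 -0.1225  0.0074] 0.015007671446821953
```

Emit:
servo_tool(
  offset=[
    [0.0001, 0.004, 0],
    [0.0002, 0.004, 0],
    [0.0002, 0.004, 0],
    [0.0002, 0.004, 0],
    [0.0002, 0.004, 0],
    [0.0002, 0.004, 0.001],
    [0.0002, 0.004, 0.001],
    [0.0002, 0.004, 0.001],
    [0.0002, 0.004, 0.002],
    [0.0002, 0.004, 0.002],
    [0.0002, 0.004, 0.002],
    [0, 0, 0],
  ],
  twist=[
    [0, 0, 0],
    [0, 0, 0],
    [0, 0, 0],
    [0, 0, 0],
    [0, 0, 0],
    [0, 0, 0],
    [0, 0, 0],
    [0, 0, 0],
    [0, 0, 0],
    [0, 0, 0],
    [0, 0, 0],
    [0, 0, 0],
  ],
  hand=[0.005, 0.005, 0.005, 0.005, 0.005, 0.005, 0.005, 0.005, 0.005, 0.005, 0.005, 0.005],
  grip_force=110,
)

```text
t: 17.55
tool_pos: [0.4766, -0.0781, 0.0168]
tool_rot: [-180.0, 0.0, -92.6]
wrist_force: [-0.5, -0.3, -1.3]
width: 0.0151
grasp_force: 109.0
```

```bash
python3 s.py; sed -i 's/g3/g4/; s/165:275/175:300/' d.py; python3 d.py
```

```text
17.55 [-0.53 -0.34 -1.33] [ 0.246 -0.075  0.036] [ 0.4766 -0.0781  0.0168] 0.01506947667283073
dish_top 0.92 [320.1, 200.1, 379.7, 260.3] right/top/bottom edges world [[0.458, -0.464, 0.046], [0.545, -0.384, 0.046], [0.377, -0.378, 0.046]]
cup 0.98 [317.8, 281.8, 341.3, 308.3] right/top/bottom edges world [[0.283, -0.35, 0.046], [0.32, -0.319, 0.046], [0.248, -0.316, 0.046]]
diffuser [([241.4, 200.8, 303.3, 224.3], 0.65)]
diffuser_grip [([243.8, 198.1, 295.4, 221.0], 0.61)]
```

View pics/g4.png

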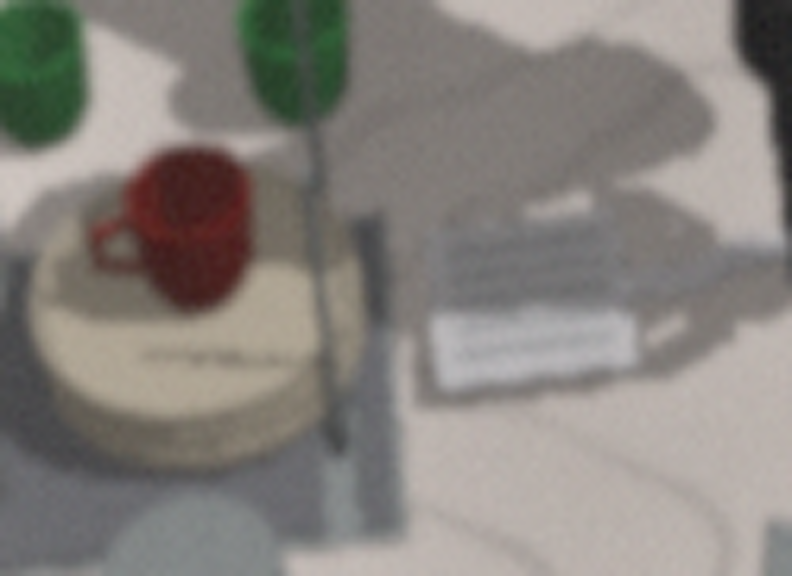

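The stack is upright on the lining and the plate is clear of the rack, held level with its edge at (430–640,390). Lifting and carrying it.

Emit:
servo_tool(
  offset=[
    [0, 0.001, 0.005],
    [0, 0.002, 0.008],
    [0, 0, 0.012],
    [0, 0, 0.015],
    [0, 0, 0.015],
    [0, 0, 0.015],
    [0, 0, 0.015],
    [0, 0, 0.01],
    [0, 0, 0.005],
  ],
  twist=[
    [0, 0, 0],
    [0, 0, 0],
    [0, 0, 0],
    [0, 0, 0],
    [0, 0, 0],
    [0, 0, 0],
    [0, 0, 0],
    [0, 0, 0],
    [0, 0, 0],
  ],
  hand=[0.005, 0.005, 0.005, 0.005, 0.005, 0.005, 0.005, 0.005, 0.005],
)

```text
t: 18.75
tool_pos: [0.4767, -0.0754, 0.1177]
tool_rot: [-179.9, 0.0, -92.6]
wrist_force: [0.1, -1.0, -2.1]
width: 0.0149
grasp_force: 109.0
```

Emit:
servo_tool(
  offset=[
    [-0.001, 0.008, 0],
    [-0.0024, 0.016, 0],
    [-0.0024, 0.018, 0],
    [-0.0024, 0.018, 0],
    [-0.0024, 0.018, 0],
    [-0.0024, 0.018, 0],
    [-0.0024, 0.018, 0],
    [-0.0024, 0.018, 0],
    [-0.0024, 0.018, 0],
    [-0.0024, 0.018, 0],
    [-0.0024, 0.018, 0],
    [-0.0024, 0.018, 0],
  ],
  twist=[
    [0, 0, 0.3],
    [0, 0, 0.4],
    [0, 0, 0.4],
    [0, 0, 0.4],
    [0, 0, 0.4],
    [0, 0, 0.4],
    [0, 0, 0.4],
    [0, 0, 0.4],
    [0, 0, 0.4],
    [0, 0, 0.4],
    [0, 0, 0.4],
    [0, 0, 0.4],
  ],
  hand=[0.005, 0.005, 0.005, 0.005, 0.005, 0.005, 0.005, 0.005, 0.005, 0.005, 0.005, 0.005],
)

```text
t: 19.95
tool_pos: [0.448, 0.1293, 0.1156]
tool_rot: [179.9, -0.0, -87.9]
wrist_force: [0.8, -0.3, -2.1]
width: 0.0146
grasp_force: 109.0
```

Emit:
servo_tool(
  offset=[
    [-0.0025, 0.018, 0],
    [-0.0025, 0.018, 0],
    [-0.0025, 0.018, 0],
    [-0.0025, 0.018, 0],
    [-0.0025, 0.018, 0],
    [-0.0025, 0.018, 0],
    [-0.0025, 0.018, 0],
    [-0.0025, 0.018, 0],
    [-0.0025, 0.018, 0],
    [-0.0025, 0.016, 0],
    [-0.002, 0.008, 0],
    [0, 0, 0],
  ],
  twist=[
    [0, 0, 0.4],
    [0, 0, 0.4],
    [0, 0, 0.4],
    [0, 0, 0.4],
    [0, 0, 0.4],
    [0, 0, 0.4],
    [0, 0, 0.4],
    [0, 0, 0.4],
    [0, 0, 0.4],
    [0, 0, 0.2],
    [0, 0, 0.2],
    [0, 0, 0],
  ],
  hand=[0.005, 0.005, 0.005, 0.005, 0.005, 0.005, 0.005, 0.005, 0.005, 0.005, 0.005, 0.005],
)

```text
t: 21.15
tool_pos: [0.4216, 0.3155, 0.1162]
tool_rot: [180.0, -0.0, -83.8]
wrist_force: [-0.4, -0.7, -1.2]
width: 0.0147
grasp_force: 109.0
```

```bash
cat > p.py <<'E'
from h import *
o=telemetry.get_obs();print(o["t"],np.round(o["wrist_force"],2),np.round(o["torque"],3),np.round(o["tool_pos"],4),np.round(o["tool_rot"],1))
zt=o["tool_pos"][2]+.0035
f=optics.grab_frame("top")
for r in models.cut_out(f,"diffuser")[:2]:
    m=r["pixels"].astype(np.uint8); c,_=cv2.findContours(m,0,1)
    if not c: continue
    c=max(c,key=cv2.contourArea); (ct,sz,an)=cv2.minAreaRect(c); bx=cv2.boxPoints((ct,sz,an))
    W=onz(f,bx,zt); print(round(r["p"],2),m.sum(),np.round(r["rect"],1).tolist(),np.round(sz,1),np.round(bx,1).tolist(),W.round(4).tolist(),"centre",onz(f,[ct],zt).round(4))
b=cv2.resize(f["frame"][180:290,90:220,::-1],(780,660)[:2],interpolation=cv2.INTER_CUBIC)
cv2.imwrite("pics/p1.png",cv2.resize(b,(709,600)))
E
python3 p.py
```

```text
21.15 [-0.36 -0.65 -1.15] [0.143 0.007 0.035] [0.4216 0.3155 0.1162] [180.   -0.  -83.8]
0.7 1725 [77.0, 223.5, 161.2, 264.1] [37.9 83. ] [[75.5, 234.39999389648438], [157.6999969482422, 223.8000030517578], [162.60000610351562, 261.3999938964844], [80.30000305175781, 272.0]] [[0.4693, 0.3427, 0.1197], [0.4907, 0.1312, 0.1197], [0.3931, 0.1197, 0.1197], [0.3724, 0.3301, 0.1197]] centre [[0.4312 0.2312 0.1197]]
```

Emit:
servo_tool(
  offset=[
    [-0.0012, 0, -0.01],
    [-0.0012, -0.001, -0.01],
    [0, 0, -0.01],
    [0, 0, -0.01],
    [0, 0, -0.008],
    [0, 0, -0.005],
    [0, 0, -0.003],
    [0, 0, -0.002],
    [0, 0, 0],
  ],
  twist=[
    [0, 0, 0],
    [0, 0, 0],
    [0, 0, 0],
    [0, 0, 0],
    [0, 0, 0],
    [0, 0, 0],
    [0, 0, 0],
    [0, 0, 0],
    [0, 0, 0],
  ],
  hand=[0.005, 0.005, 0.005, 0.005, 0.005, 0.005, 0.005, 0.005, 0.005],
)

```text
t: 22.15
tool_pos: [0.4195, 0.3135, 0.0583]
tool_rot: [180.0, -0.0, -83.9]
wrist_force: [0.4, -0.3, -2.1]
width: 0.0149
grasp_force: 109.0
```

```bash
python3 p.py
```

```text
22.15 [ 0.39 -0.29 -2.05] [0.245 0.032 0.021] [0.4195 0.3135 0.0583] [180.   -0.  -83.9]
0.92 1551 [89.1, 224.1, 165.6, 266.5] [36.2 76.3] [[88.69999694824219, 234.6999969482422], [164.39999389648438, 225.1999969482422], [168.89999389648438, 261.1000061035156], [93.19999694824219, 270.6000061035156]] [[0.469, 0.3344, 0.0618], [0.4888, 0.1294, 0.0618], [0.3907, 0.1183, 0.0618], [0.3715, 0.3223, 0.0618]] centre [[0.4298 0.2264 0.0618]]
0.48 15848 [87.2, 118.0, 211.6, 305.3] [180.9 107.2] [[86.9000015258789, 128.1999969482422], [193.5, 117.30000305175781], [211.8000030517578, 297.29998779296875], [105.19999694824219, 308.1000061035156]] [[0.7631, 0.3393, 0.0618], [0.7867, 0.0456, 0.0618], [0.2899, 0.0036, 0.0618], [0.2701, 0.2901, 0.0618]] centre [[0.5242 0.17   0.0618]]
```

View pics/p1.png

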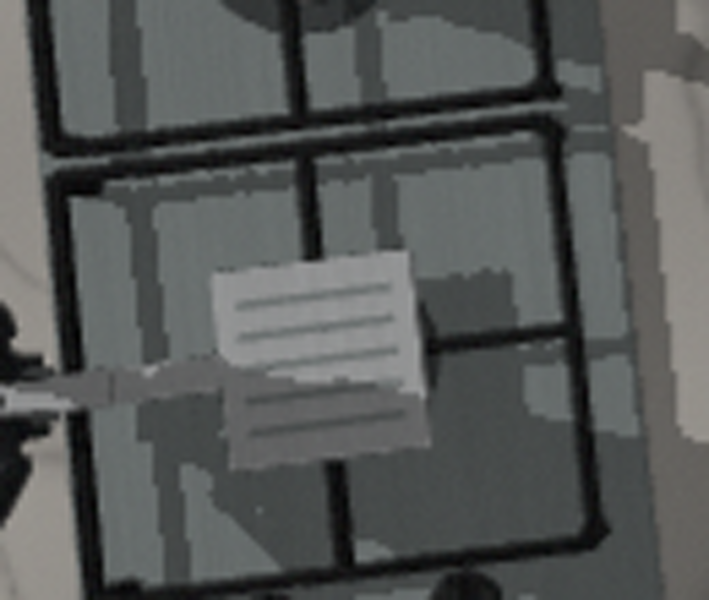

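```bash
python3 - <<'E'
from h import *
f=optics.grab_frame("top"); c=lambda P:np.array(P,float)/5.454+[90,180]-.4
p=onz(f,c([[212,272],[408,250],[430,445],[230,468]]),.0618);print("plate",p.round(4).tolist(),p.mean(0).round(4))
# bars: back bar, front bar, right bar centrelines -> hob axes
b=onz(f,c([[307,158],[316,258],[335,462],[345,566],[432,347],[572,328]]),.05);print("bars",b.round(4).tolist())
A=np.polyfit(b[:4,0],b[:4,1],1)   # y=a x+b
d=b[5]-b[4]; t=d[0]/d[1]  # x = x4 + t (y-y4)
y=(A[0]*(b[4,0]-t*b[4,1])+A[1])/(1-A[0]*t); print("burner",b[4,0]+t*(y-b[4,1]),y,np.degrees(np.arctan(A[0])))
E
```

```text
plate [[0.48, 0.227, 0.0618], [0.4882, 0.1294, 0.0618], [0.3906, 0.1196, 0.0618], [0.3822, 0.2186, 0.0618]] [0.4353 0.1737 0.0618]
bars [[0.5368, 0.183, 0.05], [0.4859, 0.1789, 0.05], [0.383, 0.1702, 0.05], [0.331, 0.1657, 0.05], [0.4393, 0.121, 0.05], [0.4468, 0.0505, 0.05]]
burner 0.4336184315252907 0.174397207522552 4.805873340173864
```

Emit:
servo_tool(
  offset=[
    [-0.001, 0, -0.002],
    [0, 0, -0.0015],
    [0, 0, -0.001],
    [0, 0, -0.0005],
    [0, 0, -0.0005],
    [0, 0, 0],
  ],
  twist=[
    [0, 0, 0],
    [0, 0, 0],
    [0, 0, 0],
    [0, 0, 0],
    [0, 0, 0],
    [0, 0, 0],
  ],
  hand=[0.005, 0.005, 0.005, 0.005, 0.005, 0.005],
)

```text
t: 22.9
tool_pos: [0.4185, 0.3134, 0.0529]
tool_rot: [180.0, -0.0, -83.9]
wrist_force: [-1.0, -0.4, -0.9]
width: 0.015
grasp_force: 109.0
```

Emit:
servo_tool(
  offset=[
    [0, 0, -0.0005],
    [0, 0, 0],
  ],
  twist=[
    [0, 0, 0],
    [0, 0, 0],
  ],
  hand=[0.005, 0.005],
)

```text
t: 23.1
tool_pos: [0.4185, 0.3134, 0.0524]
tool_rot: [-180.0, -0.0, -83.9]
wrist_force: [-0.4, -0.1, -0.5]
width: 0.0147
grasp_force: 109.0
```

```bash
python3 s.py
```

```text
23.1 [-0.43 -0.09 -0.45] [ 0.113  0.003 -0.026] [0.4185 0.3134 0.0524] 0.014718302282929818
```

Emit:
servo_tool(
  offset=[
    [0, 0, -0.0005],
    [0, 0, 0],
    [0, 0, 0],
  ],
  twist=[
    [0, 0, 0],
    [0, 0, 0],
    [0, 0, 0],
  ],
  hand=[0.005, 0.005, 0.005],
)

```text
t: 23.4
tool_pos: [0.4185, 0.3135, 0.0519]
tool_rot: [-180.0, 0.0, -83.9]
wrist_force: [0.0, 0.2, -1.8]
width: 0.0146
grasp_force: 109.0
```

```bash
python3 s.py
```

```text
23.4 [ 0.02  0.23 -1.77] [ 0.101 -0.039  0.041] [0.4185 0.3135 0.0519] 0.014564025537841762
```

Noise is about 1 N, so I'll keep stepping down until contact is clear.

Emit:
servo_tool(
  offset=[
    [0, 0, -0.0005],
    [0, 0, 0],
    [0, 0, 0],
  ],
  twist=[
    [0, 0, 0],
    [0, 0, 0],
    [0, 0, 0],
  ],
  hand=[0.005, 0.005, 0.005],
)

```text
t: 23.7
tool_pos: [0.4184, 0.3134, 0.0514]
tool_rot: [180.0, -0.0, -83.9]
wrist_force: [-0.4, -0.1, -0.9]
width: 0.0145
grasp_force: 109.1
```

```bash
python3 s.py
```

```text
23.7 [-0.39 -0.08 -0.87] [ 0.156  0.031 -0.005] [0.4184 0.3134 0.0514] 0.014479303794588786
```

Emit:
servo_tool(
  offset=[
    [0, 0, -0.0005],
    [0, 0, 0],
    [0, 0, 0],
  ],
  twist=[
    [0, 0, 0],
    [0, 0, 0],
    [0, 0, 0],
  ],
  hand=[0.005, 0.005, 0.005],
)

```text
t: 24.0
tool_pos: [0.4185, 0.3135, 0.051]
tool_rot: [-180.0, 0.0, -83.9]
wrist_force: [0.2, 0.6, 0.6]
width: 0.0148
grasp_force: 109.2
```

```bash
python3 s.py
```

```text
24.0 [0.22 0.56 0.56] [0.103 0.104 0.017] [0.4185 0.3135 0.051 ] 0.014765085630455917
```

Emit:
servo_tool(
  offset=[
    [0, 0, -0.0005],
    [0, 0, 0],
    [0, 0, 0],
  ],
  twist=[
    [0, 0, 0],
    [0, 0, 0],
    [0, 0, 0],
  ],
  hand=[0.005, 0.005, 0.005],
)

```text
t: 24.3
tool_pos: [0.4185, 0.3136, 0.0505]
tool_rot: [-180.0, 0.0, -83.9]
wrist_force: [-0.9, 0.8, 1.1]
width: 0.0149
grasp_force: 109.3
```

```bash
python3 s.py
```

```text
24.3 [-0.91  0.85  1.15] [ 0.179  0.181 -0.03 ] [0.4185 0.3136 0.0505] 0.014870458126575292
```

Emit:
servo_tool(
  offset=[
    [0, 0, 0],
    [0, 0, 0],
    [0, 0, 0],
    [0, 0, 0],
    [0, 0, 0],
    [0, 0, 0],
    [0, 0, 0],
    [0, 0, 0],
    [0, 0, 0],
    [0, 0, 0],
  ],
  twist=[
    [0, 0, 0],
    [0, 0, 0],
    [0, 0, 0],
    [0, 0, 0],
    [0, 0, 0],
    [0, 0, 0],
    [0, 0, 0],
    [0, 0, 0],
    [0, 0, 0],
    [0, 0, 0],
  ],
  hand=[0.005, 0.005, 0.014, 0.017, 0.02, 0.024, 0.03, 0.035, 0.04, 0.04],
  grip_force=20,
)

```text
t: 25.3
tool_pos: [0.4184, 0.3134, 0.0504]
tool_rot: [180.0, 0.0, -83.9]
wrist_force: [0.8, -0.1, 0.6]
width: 0.0396
grasp_force: 0.0
```

Emit:
servo_tool(
  offset=[
    [0, 0, 0.005],
    [0, 0, 0.01],
    [0, 0, 0.02],
    [0, 0, 0.03],
    [0, 0.01, 0.03],
    [0, 0.02, 0.03],
    [0, 0.03, 0.02],
    [0, 0.03, 0],
    [0, 0.03, 0],
    [0, 0, 0],
    [0, 0, 0],
  ],
  twist=[
    [0, 0, 0],
    [0, 0, 0],
    [0, 0, 0],
    [0, 0, 0],
    [0, 0, 0],
    [0, 0, 0],
    [0, 0, 0],
    [0, 0, 0],
    [0, 0, 0],
    [0, 0, 0],
    [0, 0, 0],
  ],
  hand=[0.04, 0.04, 0.04, 0.04, 0.04, 0.04, 0.04, 0.04, 0.04, 0.04, 0.04],
)

```text
t: 26.4
tool_pos: [0.4181, 0.4336, 0.1957]
tool_rot: [180.0, -0.0, -83.9]
wrist_force: [-0.2, -0.0, -0.6]
width: 0.0398
grasp_force: 0.0
```

```bash
sed -i 's/^zt=.*/zt=.055/; s/p1/p2/' p.py; python3 p.py; python3 - <<'E'
from h import *
# plate only: erode away the handle, compare with burner
f=optics.grab_frame("top")
r=models.cut_out(f,"diffuser")[0]; m=cv2.morphologyEx(r["pixels"].astype(np.uint8),cv2.MORPH_OPEN,np.ones((13,13)))
c=max(cv2.findContours(m,0,1)[0],key=cv2.contourArea); ct,sz,an=cv2.minAreaRect(c); print("plate only",sz,an,onz(f,[ct],.055).round(4))
for q,z in(("dish_top",.046),):
    x=models.search_frame(f,q)[0]["rect"]; print(q,x)
g=optics.grab_frame("scene"); print([(q,np.round(models.search_frame(g,q)[0]["rect"]).tolist()) for q in("dish_top","cup","moka")])
E
```

```text
26.4 [-0.24 -0.03 -0.56] [-0.054  0.068  0.007] [0.4181 0.4336 0.1957] [180.   -0.  -83.9]
0.78 1750 [86.2, 226.6, 169.6, 267.5] [37.6 80.4] [[85.5, 235.6999969482422], [165.3000030517578, 225.3000030517578], [170.10000610351562, 262.6000061035156], [90.30000305175781, 273.0]] [[0.4665, 0.3461, 0.055], [0.4887, 0.1289, 0.055], [0.3865, 0.1168, 0.055], [0.3649, 0.3329, 0.055]] centre [[0.4265 0.2315 0.055 ]]
plate only (36.0, 37.0) 90.0 [[0.4334 0.1752 0.055 ]]
dish_top [321.1, 200.9, 381.7, 259.3]
[('dish_top', [181.0, 191.0, 230.0, 230.0]), ('cup', [120.0, 184.0, 146.0, 207.0]), ('moka', [380.0, 186.0, 436.0, 242.0])]
```

```bash
python3 - <<'E'
from h import *
f=optics.grab_frame("top")["frame"].astype(int); m=(f[...,0]>70)&(f[...,1]<40)&(f[...,2]<45); m[:,450:]=0
v,u=np.nonzero(m); print("red cup",u.mean(),v.mean(),m.sum())
print(env.job_done())
E
```

```text
red cup 354.36633663366337 232.01980198019803 101
the job is handed in; nothing more can be done
None
```

The diffuser was drawn out without forcing it against the posts, the dishes and red cup are standing upright on the rack, and the diffuser rests within about 2 mm of the front burner's centre; the job is handed in, about 27 s in by the robot's clock.

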